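# Shut the sliding guard of the loaded specimen chamber

### The job

One of the two white specimen chambers on the bench has a pink culture dish in its well. Push that chamber's amber sliding guard fully shut over the dish, away from the robot, until its latch clicks and holds it. Leave the dish where it lies, and leave the empty chamber's guard open as it is.

Things in the scene. Friction and masses are not known exactly. Their poses are not given: they have to be found in the camera images.
- guard (a joint): Opening of the loaded chamber's guard in m: 0 = shut and latched (hard stop), grows as it slides open towards the robot, 0.11 = open stop; starts at 0.065 to 0.105. Slides with about 2 N down to 0.025, then a spring latch resists (up to 6 N). At 0.009 it snaps over, draws the guard to 0 and holds it (10 N to pull out); let go between 0.025 and 0.01, it springs back to about 0.025.
- guard_tab (a point): Middle of the top edge of the yellow upright tab on the loaded chamber's guard; moves with it. Tab: 12 mm thick (x), 60 wide (y), 36 high, top 110 above the bench. x, level, is the closing direction (roughly away from the robot), z up. Guard: amber clear plate, 130 wide, top 74 above the bench, from 35 mm behind (-x) to 83 ahead of this point, between rails 82 high; behind it a white deck 66 high.
- spare_tab (a point): Same point and axes on the identical but empty chamber, whose guard also stands open (75 to 105 mm) and is to stay so. Both chambers are fixed white boxes 245 mm long, 150 wide. From where the tab's middle is when shut, the box reaches 152 mm back and 93 ahead, its open well from 27 back to 81 ahead, and its grey latch housing (60 wide, 94 high) from 93 to 143 ahead.
- dish: Closed round clear culture dish with pink content, 60 mm across, 14 mm high, lying loose on the floor (35 mm above the bench) of the loaded chamber's well (108 by 126 mm); the guard plate passes 20 mm above its top. Origin: centre of its underside, z up.
Mind the look-alikes: they are no part of the job. Leave any blue or green look-alike of the dish alone.

How it is judged:
By the outcome, as a careful person would: the job done as asked, in the order asked, and still so for the second after the job is handed in, with the robot touching nothing.
It also fails if it takes over 32 s, if anything falls off the work surface, if the arm or the gripper's body presses on something with over 40 N, if the wrist force passes 120 N, or if a joint passes its speed limit or range.

### The arm

A 6-joint arm with a two-finger parallel gripper is mounted at the origin on the work surface. World frame = base frame: x ahead of the robot, y to its left, z up, the work surface at z = 0. Lengths are in m, angles in rad, forces in N, time in s.
With the tool pointing down it reaches from about 0.375 to 0.9 m from the base axis. Payload 3.1 kg.
Tool frame: the origin (TCP) lies at the very end of the fingers, on their centre line; the grasp point (between the pads) lies 19 mm behind it; z points along the fingers, x is the direction in which the jaws open and shut, and the axes are right-handed (so a half turn about z gives the same grasp; the last joint's range is limited). The gripper opens to 87 mm and grips with 3 to 60 N. Pads are 19 mm wide; open, the fingers measure 117 mm over their backs; the gripper's body (75 mm by 190 mm) begins 51 mm behind the grasp point.
Start: joints at [-1.486, 0.527, 1.433, -0, 1.181, -0.178], TCP at [0.163, -0.603, 0.223] pointing down, gripper open.
Joint ranges: [-3.08, 3.08], [-0.75, 2.2], [0.22, 2.44], [-1.43, 4.57], [0, 2.65], [-2.85, 2.85]. Speed limits (rad/s): [2.79, 2.79, 3.14, 3.14, 3.14, 3.14].

### API

Orientations are given as a unit quaternion [w, x, y, z].
In Python, from station import state, vision, order gives the robot as it stands.
- The arm moves only by the tool step_arm, never from a script. Its argument "series" is a list of rows, each a list of 3 entries, a list of its own where there are three numbers: the shift along the tool's x, y, z in mm, then the turn, a rotation vector about the tool's x, y, z in degrees, then the finger opening in mm, from 0 to 87. A call has 1 to 8 rows; each row shifts and turns the commanded pose from where the row before left it, along the tool's axes as they then stand; what a row does not reach is not made up. A row lasts 1/12 s, in which the tool goes at most 41.7 mm and 7.16 degrees, less where a joint would pass 70% of its speed; a pose out of reach is approached as far as the arm can. A call with a gripper value outside its range is refused whole. The fingers move at their own pace and stop on an object; "squeeze" is the grip in N (left out, the last holds). Time passes only in rows, so rows that do not move let the fingers close. It gives the time, the measured TCP pose, the force and the opening at its end, in the units of the state.
- state(): the state, without advancing time (a new reading comes with each control period).
- vision.get_image(name): name is "scene" or "side" or "wrist"; returns (picture, depth): 420x560x3 uint8, blue, green, red; 420x560 float32, m along the optical axis (not along the pixel's ray), 0 where there is no reading.
- vision.camera_params(name): a dict with "fx", "fy", "cx", "cy" (pixels), "k1" (the pictures are not rectified: a ray, as slopes to the right and down, at radius r is drawn at 1 + k1 r^2 times it, then the intrinsics apply), "R" (3x3) and "t" (3): a world point X has camera coordinates R X + t. Camera axes: x right, y down, z forward; pixel columns grow to the right and rows downward; lengths in m; the calibration is good to about 2 mm. A picture is of the moment at which its call begins: read the wrist's pose just before it. camera_params takes no time and is no camera call; for the wrist camera it gives the pose at the moment of the call.
- order.finish_job(): hands the job in, once; it reports no verdict.
The state is a dict: "time_s": time; "joint_positions": joint angles; "qvel": joint speeds; "joint_efforts": joint torques, N m; "tool_pos": TCP position; "tcp_rot": TCP orientation; "force": force on the tool from outside, world axes, zero at the start; "wrist_torque": the same for the moment, N m; "opening": finger opening in m.
Only numpy, scipy, OpenCV 4.12 (cv2) and the standard library are available. Lean on these libraries where they do the work, as an engineer would, in place of code of your own. Each camera call takes 0.05 s, during which the arm holds its last target.

## Working session

There is one attempt and no reset: what is moved stays moved. The work goes in short steps, Python scripts to look and compute and a tool call to move; the robot and the scene stay as the last step left them, time stands still between calls to the robot, and variables do not carry over. Pictures are saved under pics/ and viewed, and the job is handed in when it is done.

Besides the shell and the picture viewer there is one more tool, called as name([rows], argument=value, ...), one row to a line, values as JSON. step_arm: Moves the arm, as the interface text tells. Its arguments: {"type":"object","properties":{"series":{"type":"array"},"squeeze":{"type":"number"}},"required":["series"]}

```bash
mkdir -p pics; cat > h.py <<'E'
import numpy as np, cv2
from station import state, vision, order
def ray(p,u,v):
    K=np.array([[p['fx'],0,p['cx']],[0,p['fy'],p['cy']],[0,0,1]],float)
    x=cv2.undistortPoints(np.array([[[u,v]]],float),K,np.array([p['k1'],0,0,0.]))[0,0]
    return np.array([x[0],x[1],1.])
def world(p,u,v,d):
    return np.array(p['R']).T@(ray(p,u,v)*d-np.array(p['t']))
def onz(p,u,v,z):
    R=np.array(p['R']);c=-R.T@np.array(p['t']);r=R.T@ray(p,u,v)
    return c+r*(z-c[2])/r[2]
def med(d,u,v,k=2):
    w=d[v-k:v+k+1,u-k:u+k+1];w=w[w>0];return np.median(w) if len(w) else 0
E
python3 - <<'E'
from h import *
import pickle
for n in ['scene','side']:
    p=vision.camera_params(n);im,d=vision.get_image(n)
    cv2.imwrite(f'pics/{n}0.png',im);np.save(f'{n}0.npy',d);pickle.dump(p,open(f'{n}0.pkl','wb'))
    print(n,-np.array(p['R']).T@p['t'],p['fx'],p['k1'])
s=state();print(s)
E
```

```text
scene [0.99958148 0.17443858 0.68097626] 389.190998048398 0.03751466960796466
side [0.43775453 0.33264599 0.54768194] 384.67082034087804 -0.03643771306523317
{'time_s': 0.1, 'joint_positions': array([-1.48549110e+00,  5.28398575e-01,  1.43378142e+00, -3.79805664e-06,
        1.18142220e+00, -1.78508619e-01]), 'qvel': array([ 0.00103792, -0.00415472, -0.00311538, -0.0023737 ,  0.00090722,
       -0.00024536]), 'joint_efforts': array([-3.04818441e-04, -4.40985346e+01, -1.77150679e+01,  6.35304954e-02,
        5.34176803e-02, -3.65442315e-05]), 'tool_pos': array([ 0.16294175, -0.60269055,  0.22165161]), 'tcp_rot': array([-7.41623074e-04,  7.93966140e-01, -6.07961149e-01, -6.77908830e-04]), 'force': array([-0.79323016,  1.16389948, -0.87890033]), 'wrist_torque': array([ 0.01130436, -0.027504  ,  0.01102885]), 'opening': 0.08717751026941127}
```

View pics/scene0.png

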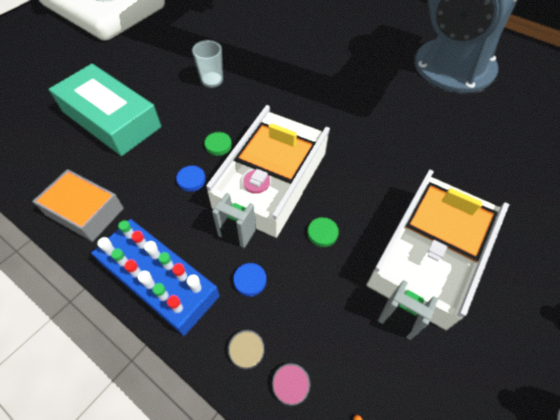

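View pics/side0.png

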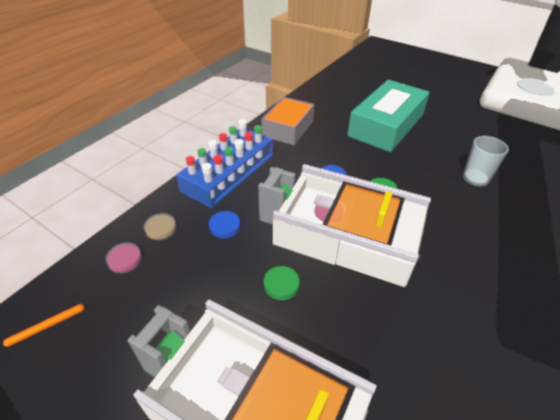

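The loaded chamber, with the pink dish at scene (257,181), has its tab near (283,133) in scene and (384,209) in side. The empty chamber has its tab near (462,201) in scene. I'll enlarge both views.

```bash
python3 - <<'E'
import cv2
a=cv2.imread('pics/scene0.png')[95:250,200:340];cv2.imwrite('pics/sc.png',cv2.resize(a,None,fx=3.8,fy=3.8,interpolation=2))
b=cv2.imread('pics/side0.png')[155:285,255:435];cv2.imwrite('pics/sd.png',cv2.resize(b,None,fx=4.4,fy=4.4,interpolation=2))
E
```

```text
(no output)
```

View pics/sc.png

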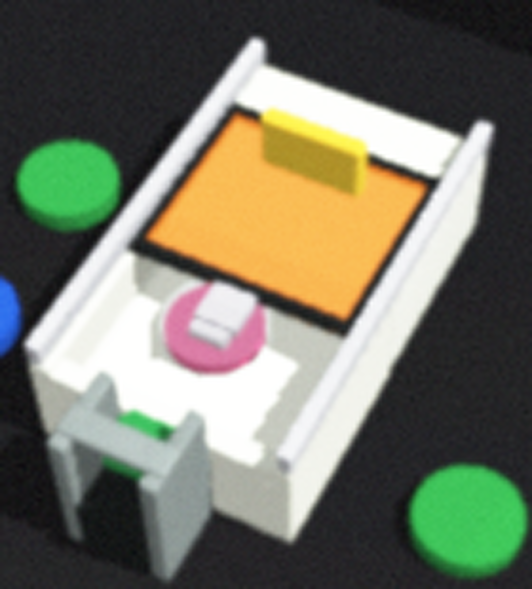

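View pics/sd.png

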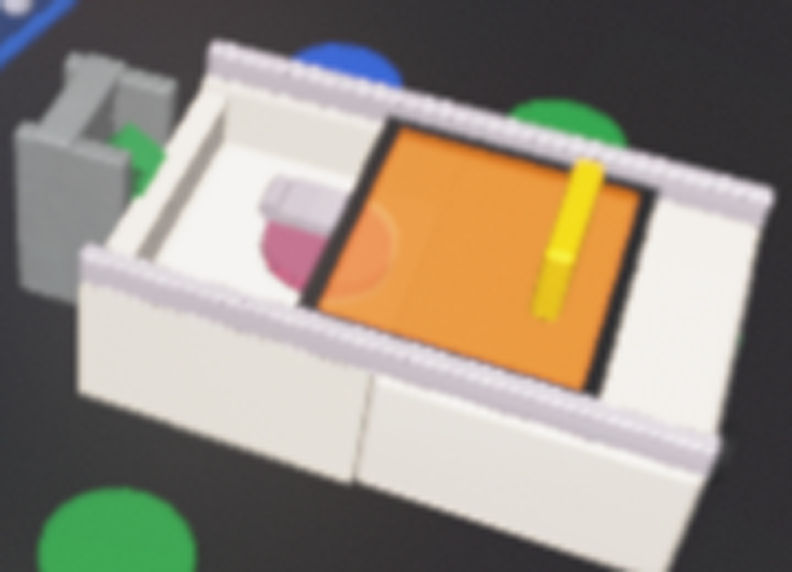

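```bash
python3 - <<'E'
from h import *
import pickle
P={n:pickle.load(open(n+'0.pkl','rb')) for n in('scene','side')}
D={n:np.load(n+'0.npy') for n in P}
S=lambda x,y:((x-1.4)/3.8+200,(y-1.4)/3.8+95)
T=lambda x,y:((x-1.7)/4.4+255,(y-1.7)/4.4+155)
def tri(a,b):
    A=[];B=[]
    for n,q in(('scene',a),('side',b)):
        R=np.array(P[n]['R']);c=-R.T@P[n]['t'];r=R.T@ray(P[n],*q);r/=np.linalg.norm(r)
        M=np.eye(3)-np.outer(r,r);A.append(M);B.append(M@c)
    x=np.linalg.solve(A[0]+A[1],B[0]+B[1]);return x,[np.linalg.norm(A[i]@x-B[i]) for i in(0,1)]
np.set_printoptions(precision=4,suppress=True)
print('tab',tri(S(316,131),T(575,210)))
for n,f,q in(('scene',S,(316,131)),('side',T,(575,210))):
    print(n,onz(P[n],*f(*q),.110)); 
for nm,q in dict(l_back=(258,42),l_front=(35,347),r_back=(487,127),r_front=(287,460)).items(): print('sc',nm,onz(P['scene'],*S(*q),.082))
for nm,q in dict(tabL=(266,113),tabR=(364,148)).items(): print('sc',nm,onz(P['scene'],*S(*q),.110))
for nm,q in dict(tabfar=(591,163),tabnear=(560,258)).items(): print('sd',nm,onz(P['side'],*T(*q),.110))
for nm,q in dict(far_f=(215,45),far_b=(770,192),near_f=(88,254),near_b=(715,440)).items(): print('sd',nm,onz(P['side'],*T(*q),.082))
# depth clouds: rail tops / guard
for nm,q in dict(plate=(300,240),deck=(330,100)).items():
    u,v=map(round,S(*q));print(nm,world(P['scene'],u,v,med(D['scene'],u,v)))
for nm,q in dict(dish=(215,350)).items():
    u,v=map(round,S(*q));print(nm,world(P['scene'],u,v,med(D['scene'],u,v,1)))
# spare tab
print('spare',onz(P['scene'],463,197,.11))
E
```

```text
tab (array([ 0.5498, -0.1575,  0.1079]), [np.float64(0.0011094602673805117), np.float64(0.0011094602673804646)])
scene [ 0.5524 -0.1551  0.11  ]
side [ 0.5491 -0.1567  0.11  ]
sc l_back [ 0.4958 -0.2399  0.082 ]
sc l_front [ 0.7336 -0.1923  0.082 ]
sc r_back [ 0.4699 -0.0987  0.082 ]
sc r_front [ 0.7082 -0.0526  0.082 ]
sc tabL [ 0.5584 -0.1839  0.11  ]
sc tabR [ 0.5465 -0.1281  0.11  ]
sd tabfar [ 0.5545 -0.1856  0.11  ]
sd tabnear [ 0.5434 -0.1292  0.11  ]
sd far_f [ 0.7322 -0.1972  0.082 ]
sd far_b [ 0.4942 -0.2442  0.082 ]
sd near_f [ 0.7034 -0.0553  0.082 ]
sd near_b [ 0.4678 -0.1046  0.082 ]
plate [ 0.5915 -0.1339  0.0735]
deck [ 0.4932 -0.1906  0.0644]
dish [ 0.6624 -0.137   0.0484]
spare [0.4871 0.195  0.11  ]
```

```bash
python3 - <<'E'
from h import *
import pickle
p=pickle.load(open('scene0.pkl','rb'));d=np.load('scene0.npy')
w=np.array([[world(p,u,v,d[v,u]) if d[v,u]>0 else [0,0,-1] for u in range(20,340,4)] for v in range(20,250,4)]).reshape(-1,3)
m=(w[:,0]>.1)&(w[:,1]<-.05)&(w[:,0]<.8)&(w[:,1]>-.7)
for x in np.arange(.1,.8,.1): print(round(x,1),[round(float(w[m&(abs(w[:,0]-x-.05)<.05)&(abs(w[:,1]-y)<.05)][:,2].max(initial=-1)),3) for y in np.arange(-.65,-.04,.1)])
E
```

```text
0.1 [-1.0, 0.001, 0.002, 0.002, 0.0, -1.0, -1.0]
0.2 [0.003, 0.001, 0.002, 0.002, 0.002, -0.001, -1.0]
0.3 [0.002, 0.001, 0.002, 0.001, 0.002, 0.001, -1.0]
0.4 [0.002, 0.089, 0.091, 0.001, 0.08, 0.068, 0.083]
0.5 [0.001, 0.003, 0.002, 0.015, 0.083, 0.111, 0.082]
0.6 [0.072, 0.072, 0.071, 0.014, 0.083, 0.081, 0.083]
0.7 [0.072, 0.072, 0.072, 0.013, 0.081, 0.095, 0.095]
```

step_arm([
  [[0, 0, 0], [0, 0, 3.8], 0],
  [[0, 0, 0], [0, 0, 0], 0],
  [[0, 0, 0], [0, 0, 0], 0],
  [[0, 0, 0], [0, 0, 0], 0],
], squeeze=20)

```text
time_s: 0.43
tool_pos: [0.163, -0.6031, 0.2223]
tcp_rot: [-0.0, 0.774, -0.633, -0.0]
force: [0.1, -0.0, -0.1]
opening: 0.0682
```

step_arm([
  [[-22.6, -26.6, 0], [0, 0, 0], 0],
  [[-22.6, -26.6, 0], [0, 0, 0], 0],
  [[-22.6, -26.6, 0], [0, 0, 0], 0],
  [[-22.6, -26.6, 0], [0, 0, 0], 0],
  [[-22.6, -26.6, 0], [0, 0, 0], 0],
  [[-22.6, -26.6, 0], [0, 0, 0], 0],
  [[-22.6, -26.6, 0], [0, 0, 0], 0],
  [[-22.6, -26.6, 0], [0, 0, 0], 0],
])

```text
time_s: 1.1
tool_pos: [0.337, -0.3829, 0.2227]
tcp_rot: [0.0, 0.774, -0.634, 0.0]
force: [0.9, -0.1, -0.5]
opening: 0.0151
```

step_arm([
  [[-22.6, -26.6, 0], [0, 0, 0], 0],
  [[-22.6, -26.6, 0], [0, 0, 0], 0],
  [[-22.6, -26.6, 0], [0, 0, 0], 0],
  [[-22.6, -26.6, 0], [0, 0, 0], 0],
  [[-22.6, -26.6, 0], [0, 0, 0], 0],
  [[-22.6, -26.6, 0], [0, 0, 0], 0],
  [[-22.6, -26.6, 0], [0, 0, 0], 0],
  [[-22.6, -26.6, 0], [0, 0, 0], 0],
])

```text
time_s: 1.77
tool_pos: [0.5103, -0.1638, 0.2227]
tcp_rot: [0.0, 0.774, -0.634, 0.0]
force: [0.4, -0.5, -0.1]
opening: 0.0008
```

step_arm([
  [[0, 0, 20], [0, 0, 0], 0],
  [[0, 0, 30], [0, 0, 0], 0],
  [[0, 0, 20], [0, 0, 0], 0],
  [[0, 0, 0], [0, 0, 0], 0],
  [[0, 0, 0], [0, 0, 0], 0],
])

```text
time_s: 2.18
tool_pos: [0.5088, -0.1649, 0.1519]
tcp_rot: [0.0, 0.774, -0.634, -0.001]
force: [0.9, 0.5, 0.3]
opening: 0.0003
```

```bash
python3 - <<'E'
from h import *
im=[]
for n in ['wrist','side']:
    i,d=vision.get_image(n);cv2.imwrite(f'pics/{n}1.png',i);im.append(i)
cv2.imwrite('pics/c1.png',cv2.resize(np.hstack(im),(800,300)))
s=state();print(s['tool_pos'],s['tcp_rot'],s['force'],s['opening'])
E
```

```text
[ 0.51027999 -0.1659479   0.15369606] [-2.12685967e-04  7.73370434e-01 -6.33953289e-01  1.16405202e-03] [ 0.27335483 -0.60144522  0.93897813] 0.00039064533245543044
```

View pics/c1.png

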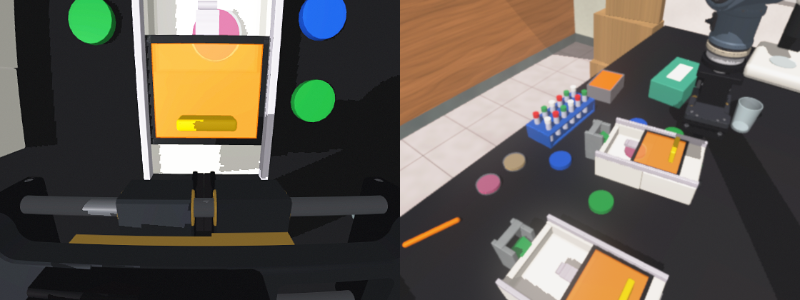

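Wrist view: the tool is square to the rails, and the fingers (205,190) line up with the tab (207,124) behind it. Lowering now, then pushing.

step_arm([
  [[0, 0, 25], [0, 0, 0], 0],
  [[0, 0, 25], [0, 0, 0], 0],
  [[0, 0, 17], [0, 0, 0], 0],
  [[0, 0, 0], [0, 0, 0], 0],
  [[0, 0, 0], [0, 0, 0], 0],
])

```text
time_s: 2.7
tool_pos: [0.5099, -0.1658, 0.0863]
tcp_rot: [-0.0, 0.773, -0.634, 0.0]
force: [-0.3, -0.1, 1.3]
opening: 0.0004
```

step_arm([
  [[0, -5, 0], [0, 0, 0], 0],
  [[0, -5, 0], [0, 0, 0], 0],
  [[0, -5, 0], [0, 0, 0], 0],
  [[0, -5, 0], [0, 0, 0], 0],
  [[0, -5, 0], [0, 0, 0], 0],
  [[0, -5, 0], [0, 0, 0], 0],
  [[0, -5, 0], [0, 0, 0], 0],
  [[0, -5, 0], [0, 0, 0], 0],
])

```text
time_s: 3.37
tool_pos: [0.5487, -0.1573, 0.0856]
tcp_rot: [0.0, 0.773, -0.634, -0.0]
force: [-2.3, -0.9, 1.0]
opening: 0.0003
```

step_arm([
  [[0, -5, 0], [0, 0, 0], 0],
  [[0, -5, 0], [0, 0, 0], 0],
  [[0, -5, 0], [0, 0, 0], 0],
  [[0, -5, 0], [0, 0, 0], 0],
  [[0, -5, 0], [0, 0, 0], 0],
  [[0, -5, 0], [0, 0, 0], 0],
  [[0, -5, 0], [0, 0, 0], 0],
  [[0, 0, 0], [0, 0, 0], 0],
])

```text
time_s: 4.03
tool_pos: [0.5844, -0.1504, 0.0855]
tcp_rot: [-0.001, 0.773, -0.634, 0.001]
force: [-1.1, 0.1, 0.2]
opening: 0.0004
```

```bash
python3 - <<'E'
from h import *
im=[]
for n in ['scene','side']:
    i,d=vision.get_image(n);cv2.imwrite(f'pics/{n}2.png',i)
    im.append(i[95:250,200:340] if n=='scene' else i[155:285,255:435])
cv2.imwrite('pics/c2.png',np.hstack([cv2.resize(x,(390,430 if k==0 else 430)) for k,x in enumerate(im)]))
s=state();print(s['tool_pos'],s['force'])
E
```

```text
[ 0.58358196 -0.1503148   0.08541372] [-0.53401953  0.19579501 -0.45111584]
```

View pics/c2.png

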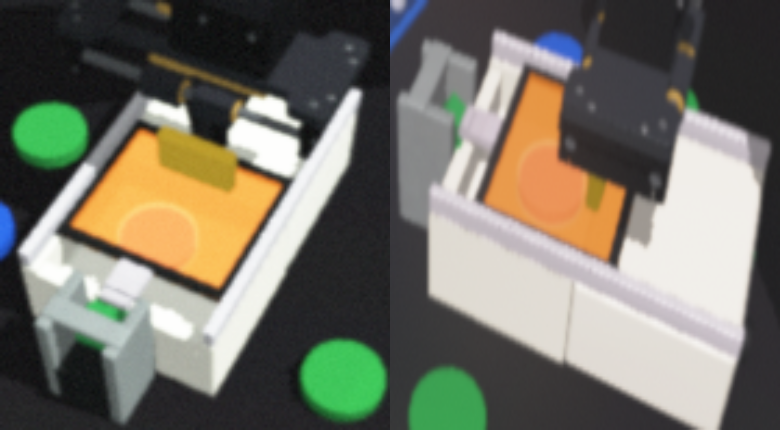

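The guard has moved with the tab and covers the dish (right crop at 550,180). About 30 mm remains.

step_arm([
  [[0, -4, 0], [0, 0, 0], 0],
  [[0, -4, 0], [0, 0, 0], 0],
  [[0, -4, 0], [0, 0, 0], 0],
  [[0, -3, 0], [0, 0, 0], 0],
  [[0, -3, 0], [0, 0, 0], 0],
  [[0, 0, 0], [0, 0, 0], 0],
])

```text
time_s: 4.63
tool_pos: [0.5986, -0.1471, 0.0854]
tcp_rot: [0.002, 0.774, -0.634, -0.002]
force: [-4.8, -2.5, 3.3]
opening: 0.0003
```

step_arm([
  [[0, -3, 0], [0, 0, 0], 0],
  [[0, -2, 0], [0, 0, 0], 0],
  [[0, 0, 0], [0, 0, 0], 0],
])

```text
time_s: 4.88
tool_pos: [0.6062, -0.1461, 0.0856]
tcp_rot: [-0.0, 0.773, -0.634, 0.001]
force: [-0.2, 0.6, 0.7]
opening: 0.0007
```

step_arm([
  [[0, -2, 0], [0, 0, 0], 0],
  [[0, -1, 0], [0, 0, 0], 0],
  [[0, 0, 0], [0, 0, 0], 0],
])

```text
time_s: 5.13
tool_pos: [0.6093, -0.1454, 0.0857]
tcp_rot: [-0.0, 0.773, -0.634, 0.001]
force: [-0.0, -0.6, -0.2]
opening: 0.0008
```

The resistance rose to about 5 N and then vanished, so the latch probably snapped over. I'll back off and check.

step_arm([
  [[0, 8, 0], [0, 0, 0], 0],
  [[0, 15, 0], [0, 0, 0], 0],
  [[0, 15, -10], [0, 0, 0], 0],
  [[0, 0, -30], [0, 0, 0], 0],
  [[0, 0, -30], [0, 0, 0], 0],
  [[0, 15, -30], [0, 0, 0], 0],
  [[0, 15, 0], [0, 0, 0], 0],
  [[0, 0, 0], [0, 0, 0], 0],
])

```text
time_s: 5.8
tool_pos: [0.5398, -0.1591, 0.1874]
tcp_rot: [0.0, 0.773, -0.634, 0.001]
force: [-0.7, 1.1, 0.2]
opening: 0.0005
```

```bash
python3 - <<'E'
from h import *
im=[]
for n in ['scene','side']:
    i,d=vision.get_image(n);cv2.imwrite(f'pics/{n}3.png',i)
    im.append(i[95:250,200:340] if n=='scene' else i[155:285,255:435])
cv2.imwrite('pics/c3.png',np.hstack([cv2.resize(im[0],(390,432)),cv2.resize(im[1],(400,432))]))
cv2.imwrite('pics/s3.png',cv2.imread('pics/scene3.png'))
s=state();print(s['tool_pos'],s['force'],s['time_s'])
E
```

```text
[ 0.54102283 -0.15862019  0.18546142] [ 0.82923033 -0.52386182  0.03336876] 5.9
```

View pics/c3.png

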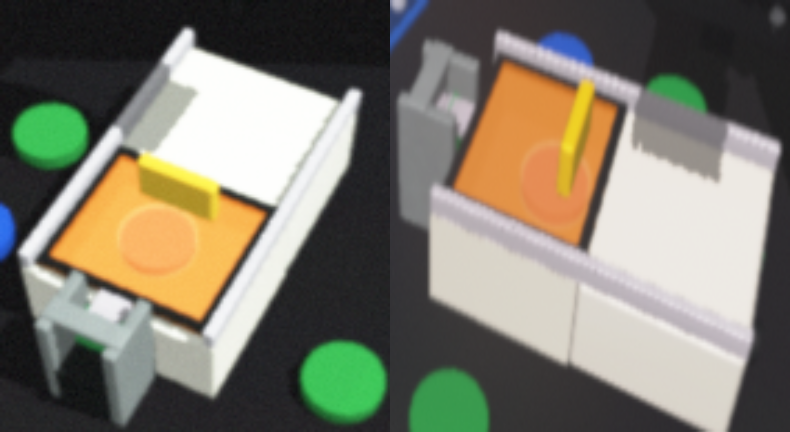

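View pics/s3.png

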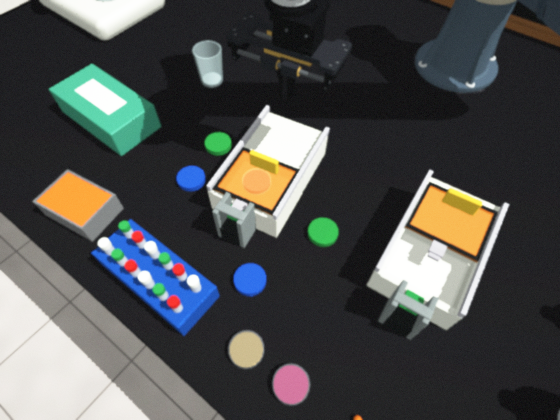

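```bash
python3 - <<'E'
from h import *
import pickle
P={n:pickle.load(open(n+'0.pkl','rb')) for n in('scene','side')}
a=onz(P['scene'],264.1,156.1,.11);b=onz(P['side'],339,196.3,.11)
print(a,b)
d=np.array([.981,.196]);m=(a+b)[:2]/2
print('travel',d@(a[:2]-[.5524,-.1551]),d@(b[:2]-[.5491,-.1567]),'from box back',d@(a[:2]-[.4829,-.1693]),d@(b[:2]-[.481,-.1744]))
a=cv2.imread('pics/scene3.png')[140:260,200:300];b=cv2.imread('pics/side3.png')[155:255,255:365]
cv2.imwrite('pics/z3.png',np.hstack([cv2.resize(a,(400,480),interpolation=2),cv2.resize(b,(400,480),interpolation=2)]))
E
```

```text
[ 0.62984433 -0.14061461  0.11      ] [ 0.61979006 -0.12578981  0.11      ]
travel 0.07881202404380312 0.07540534594650744 from box back 0.14977472404380313 0.14568064594650748
```

View pics/z3.png

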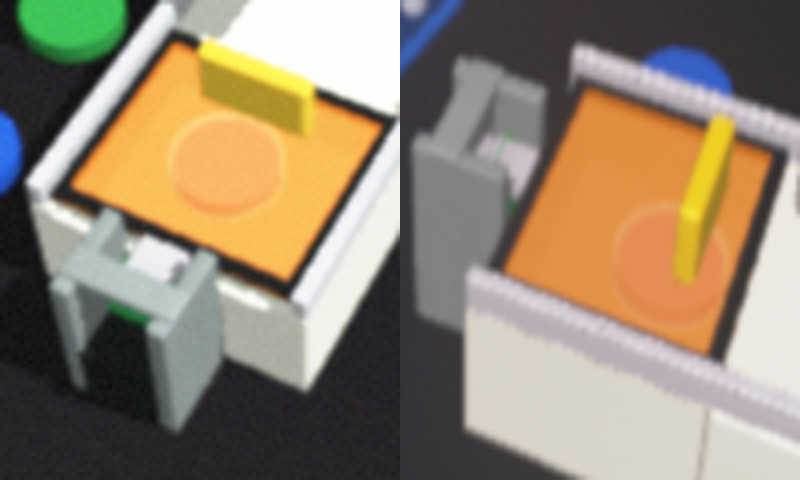

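```bash
python3 -c "
from station import order;print(order.finish_job())"
```

```text
the job is handed in; nothing more can be done
None
```

I pushed the loaded chamber's guard shut with the closed fingers against the back of its yellow tab, then backed off and raised the arm clear. The job is handed in.

- **Latch:** resistance rose to about 5 N in the latch zone, then fell to about zero as it snapped over. The guard stayed shut after I released it.
- **Guard position:** the scene camera puts the tab about 150 mm from the back of the box, against 152 mm expected when shut. The side camera gave about 146 mm. It also put the tab about 15 mm to one side of the scene reading, from a rough pixel reading. I didn't redo it, because an unlatched guard would have sprung back to about 25 mm open.
- **Dish and spare chamber:** the dish shows under the guard and appears not to have moved. The empty chamber's guard is still open, and I saw nothing else disturbed.
- **Limits:** the last time reading before handing in was 5.9 s. The force readings never passed about 7 N.

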